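Slide the small jar through the crate's spring flap

TASK

Push the plywood crate's self-closing flap inward with one finger and keep it open, and with the other finger gently slide the small stoppered jar along its track, through the doorway and so far in that the flap can swing shut behind it; then withdraw so that the flap closes. The jar stays upright on its track: do not pinch, lift or carry it, do not push the flap open with the jar, and do not let the flap hit the jar. Leave the other things where they stand.

Things in the scene. Friction and masses are not known exactly. Their poses are not given: they have to be found in the camera images.
- crate: Fixed low plywood crate, open on top, no lintel over its doorway. Origin: middle of the doorway at table height; x points in through the doorway (away from the robot), y left, z up. Floor top at z 10 mm, from x -140 (open apron) to +200 mm. Walls 60 mm high: front wall 10 mm thick at x 0, opening y -62 to +61 mm; inner faces of sides at y +-78, of back at x 200 mm.
- track_door (a point): Point on the crate's floor (10 mm above the table) in the doorway, on the centre line of the small jar's track: crate frame x 0, y -36 mm. The track is 43 mm wide between two low rails (5 mm wide, tops 18 mm above the table) that run along crate x from -130 to +195 mm, on the apron and inside.
- flap (a joint): White plastic flap in the doorway. 0 = shut, up to 1.6 rad as it swings inward (counter-clockwise from above). Panel 6 mm thick, reaching 116 mm from its pin towards crate -y, 22 to 58 mm above the table, so it clears the rails. A spring shuts it: 0.10 N m when shut, 0.18 wide open (about 3 N at 30 mm from the pin). Inside, all within 116 mm of the pin is in its sweep.
- flap_pin (a point): Upright hinge pin of the flap at the left of the doorway (crate frame x 0, y +60 mm), 40 mm above the table.
- flap_edge (a point): Middle of the flap's free edge, 116 mm from the hinge pin, 40 mm above the table.
- jar: Small green ceramic jar with a cork-style stopper, standing in the track on the apron. Round, 38 mm in diameter, body 44 mm high, 55 mm with stopper; about 0.16 kg, glazed, slides easily (friction about 0.25). Origin: centre of its underside, 10 mm above the table. With its centre 105 mm or more past the doorway (crate x) it is clear of the flap's sweep; the back wall stops it at 181 mm.
- tin_mid (a point): Bystander: little aluminium tin, 30 mm in diameter, 22 mm high, standing in the back left corner inside the crate; this is its centre.
- bigjar: Bystander: larger stoppered jar, 64 mm in diameter, 89 mm high, on the table beside the crate; origin at its underside.
- bowl: Bystander: steel bowl of jacks, 100 mm in diameter at the rim, 40 mm high, on the table beside the crate; origin at its underside.
- toycrate: Bystander: small plywood slatted crate 85 x 85 x 50 mm, right of the work; origin at its underside.
- ball_center (a point): Bystander: silicone ball, 60 mm in diameter, lying in the small slatted crate; this is its centre.
- marblejar: Bystander: clear jar of marbles, 68 mm in diameter, 101 mm high, right of the work; origin at its underside.
- brush: Bystander: hand brush lying left of the work; origin at its underside.

How it is judged (in metres and radians):
On the way, in this order (a step that is already met when the one before it is completed fails the run):
1. a finger holds the flap open (over 0.35 rad) while the jar's centre is still outside the doorway (value of joint flap above 0.35 rad and contact force between the fingers and flap above 0.2 N and x of jar in the frame of crate below 0 m), for 0.1 s.
2. the jar is past the doorway, in its track, while a finger still holds the flap open (value of joint flap above 0.35 rad and contact force between the fingers and flap above 0.2 N and x of jar in the frame of crate above 0.04 m), for 0.1 s.
At the end, for the whole second after the job is handed in: The small jar stands upright (within 0.1 rad), at rest, on the floor (within 5 mm) in its track inside the crate, its centre at least 95 mm past the doorway and within 6 mm of the track's centre line, and the flap is shut (below 0.06 rad) (x of jar in the frame of crate between 0.095 and 0.187 m and y of jar in the frame of crate between -0.042 and -0.03 m and angle between jar's own z axis and vertical below 0.1 rad and height (world z) of jar below 0.015 m and linear speed of jar below 0.02 m/s and value of joint flap below 0.06 rad); the robot touches nothing.
It fails at once if the jar is lifted more than 10 mm off the crate's floor (height (world z) of jar above 0.02 m).
It fails at once if the jar is tipped more than 0.3 rad (angle between jar's own z axis and vertical above 0.3 rad).
It fails at once if the jar is pinched or shoved with more than 15 N (contact force between the fingers and jar above 15 N).
It fails at once if the flap and the jar press on each other (over 0.5 N) (contact force between flap and jar above 0.5 N).
It fails at once if a bystander is moved more than 20 mm (distance of any of tin_mid, bigjar, bowl, toycrate, ball_center, marblejar, brush from where it was at the start of the episode above 0.02 m).
It also fails if it takes over 51 s, if anything falls off the work surface, if the arm or the gripper's body presses on something with over 40 N, if the wrist force passes 120 N, or if a joint passes its speed limit or range.

ROBOT

A 6-joint arm with a two-finger parallel gripper is mounted at the origin on the work surface. World frame = base frame: x ahead of the robot, y to its left, z up, the work surface at z = 0. Lengths are in mm, angles in rad, forces in N, time in s.
With the tool pointing down it reaches from about 400 to 925 mm from the base axis. Payload 12.5 kg.
Tool frame: the origin (TCP) lies at the very end of the fingers, on their centre line; the grasp point (between the pads) lies 19 mm behind it; z points along the fingers, y is the direction in which the jaws open and shut (so a half turn about z gives the same grasp; the last joint's range is limited). The gripper opens to 95 mm and grips with 3 to 60 N. Pads are 20 mm wide; open, the fingers measure 119 mm over their backs; the gripper's body (75 mm by 180 mm) begins 59 mm behind the grasp point.
Start: joints at [-1.237, 0.491, 1.559, -0, 1.092, -0.106], TCP at [266.123, -565.531, 214.661] pointing down, gripper open.
Joint ranges: [-3.1, 3.1], [-0.84, 2.19], [0.05, 2.79], [-1.13, 4.28], [0.06, 2.93], [-2.69, 2.69]. Speed limits (rad/s): [2.22, 2.22, 2.79, 3.14, 3.14, 3.14].

INTERFACE

Orientations are given as [roll, pitch, yaw] about the fixed x, y, z axes, in that order (R = Rz(yaw) Ry(pitch) Rx(roll)).
In Python, from cell import env gives the robot as it stands. The module is installed in compiled form; this text tells all that it offers.
- The arm moves only by the tool arm_command, never from a script. Its argument "deltas" is a list that holds one entry, the list of rows, each a list of 5 numbers: the closure, from 0 (fully open) to 1 (shut), then the shift along the world's x, y, z as a fraction of full scale, then the turn about the world's z as a fraction of full scale. In form: [[[grip, dx, dy, dz, twist], ...]]. A call has 1 to 12 rows; each row shifts and turns the pose as measured when the row begins; what a row does not reach is not made up. Full scale, the value 1, is 100 mm for a shift and pi/4 rad for a turn. A row lasts 1/12 s, in which the tool goes at most 41.7 mm and 7.16 degrees, less where a joint would pass 70% of its speed; a pose out of reach is approached as far as the arm can. A call with a number of a shift or a turn outside -1 to 1 is refused whole. A call with a gripper value outside its range is refused whole. The fingers move at their own pace and stop on an object; the grip force is fixed at half the most. Time passes only in rows, so rows that do not move let the fingers close. It gives the time, the measured TCP pose, the force and the opening at its end, in the units of the state.
- env.state(): the state, without advancing time (a new reading comes with each control period).
- env.read_camera(name): name is "scene" or "top"; returns a dict with "frame" (480x640x3 uint8, red, green, blue), "fx", "fy", "cx", "cy" (pixels), "k1" (the pictures are not rectified: a ray, as slopes to the right and down, at radius r is drawn at 1 + k1 r^2 times it, then the intrinsics apply), "R" (3x3) and "t" (3): a world point X has camera coordinates R X + t. Camera axes: x right, y down, z forward; pixel columns grow to the right and rows downward; lengths in mm; the calibration is good to about 2 mm. A picture is of the moment at which its call begins. There is no depth.
- env.job_done(): hands the job in, once; it reports no verdict.
The state is a dict: "t": time; "joints": joint angles; "qvel": joint speeds; "tau": joint torques, N m; "eef_pos": TCP position; "tcp_rot": TCP orientation; "ft_force": force on the tool from outside, world axes, zero at the start; "moment": the same for the moment, N m; "opening": opening from 0.0 (shut) to 1.0 (fully open).
Only numpy, scipy, OpenCV 4.12 (cv2) and the standard library are available. Lean on these libraries where they do the work, as an engineer would, in place of code of your own. Each camera call takes 0.05 s, during which the arm holds its last target.

## Working session

There is one attempt and no reset: what is moved stays moved. The work goes in short steps, Python scripts to look and compute and a tool call to move; the robot and the scene stay as the last step left them, time stands still between calls to the robot, and variables do not carry over. Pictures are saved under pics/ and viewed, and the job is handed in when it is done.

Besides the shell and the picture viewer there is one more tool, called after "Call:" by a JSON object that holds its "name" and its "arguments". arm_command: Moves the arm, as the interface text tells. Its arguments: {"type":"object","properties":{"deltas":{"type":"array","items":{"type":"array","items":{"type":"array","items":{"type":"number","minimum":-1,"maximum":1}}}}},"required":["deltas"]}

```bash
mkdir -p pics; python3 - <<'E'
from cell import env
import cv2
print(env.state())
for n in("scene","top"):
    c=env.read_camera(n); cv2.imwrite(f"pics/{n}0.png",c["frame"][:,:,::-1])
    print({k:v for k,v in c.items() if k!="frame"})
E
```

```text
{'t': 0.0, 'joints': array([-1.23658107e+00,  4.91590722e-01,  1.55947381e+00,  1.78201670e-07,
        1.09170727e+00, -1.05609949e-01]), 'qvel': array([-0.0005906 , -0.00068484, -0.00064838,  0.00075605, -0.00059114,
       -0.00090515]), 'tau': array([-3.03464381e-03, -6.12659097e+01, -2.58181930e+01,  6.91493112e-02,
        4.82943049e-02, -5.24319182e-05]), 'eef_pos': array([ 266.0433297 , -565.26457743,  214.03400648]), 'tcp_rot': array([-3.14042010e+00, -1.24455176e-04,  4.39825054e-01]), 'ft_force': array([ 4.07705687e-05,  7.06991097e-01, -5.83787181e-01]), 'moment': array([ 0.03409145, -0.0299936 , -0.01020092]), 'opening': 0.998660268380787}
{'fx': 470.20658615277506, 'fy': 470.20658615277506, 'cx': 315.8266675294666, 'cy': 241.3794903694089, 'k1': -0.0017554036393659077, 'R': array([[-0.82836381,  0.55996781, -0.01579433],
       [ 0.45963727,  0.66328646, -0.59057993],
       [-0.32022959, -0.4964747 , -0.80682457]]), 't': array([ 455.58832212, -174.26592992, 1365.61757033])}
{'fx': 517.9809336935842, 'fy': 517.9809336935842, 'cx': 312.3749567573522, 'cy': 238.58052963932943, 'k1': -0.0715094006254512, 'R': array([[ 0.0037176 , -0.99995745,  0.00844282],
       [-0.99501289, -0.00454052, -0.09964298],
       [ 0.09967708, -0.00803028, -0.99498743]]), 't': array([ -38.27459275,  553.25483188, 1286.07478507])}
```

View pics/scene0.png

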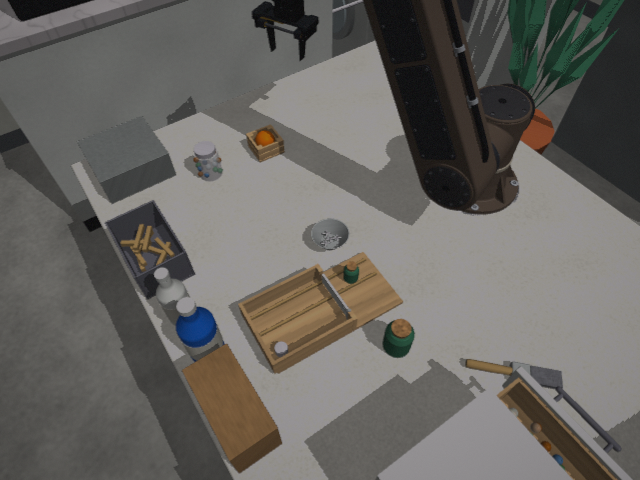

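View pics/top0.png

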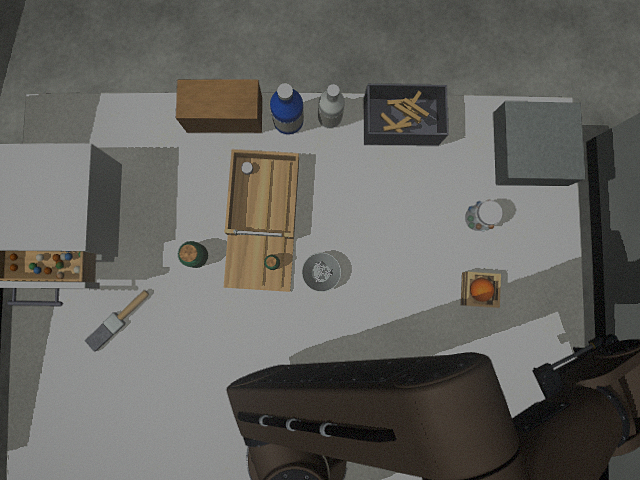

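```bash
python3 - <<'E'
import cv2
a=cv2.imread("pics/top0.png")[140:300,170:350]; cv2.imwrite("pics/topz.png",cv2.resize(a,None,fx=4.4,fy=3.7 if 0 else 4.4,interpolation=cv2.INTER_CUBIC)[:600*2])
a=cv2.imread("pics/top0.png")[145:295,175:355]; cv2.imwrite("pics/topz.png",cv2.resize(a,None,fx=4,fy=4,interpolation=cv2.INTER_CUBIC))
a=cv2.imread("pics/scene0.png")[240:390,230:430]; cv2.imwrite("pics/scenez.png",cv2.resize(a,None,fx=4,fy=4,interpolation=cv2.INTER_CUBIC))
E
```

```text
(no output)
```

View pics/topz.png

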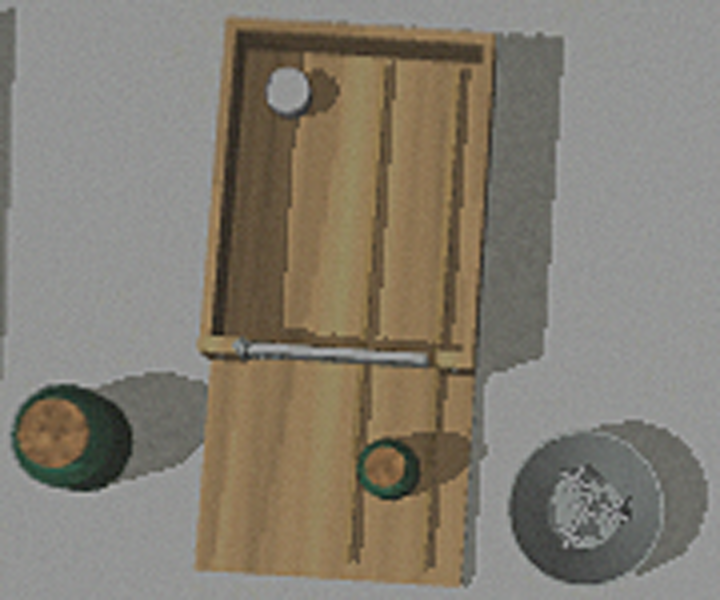

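View pics/scenez.png

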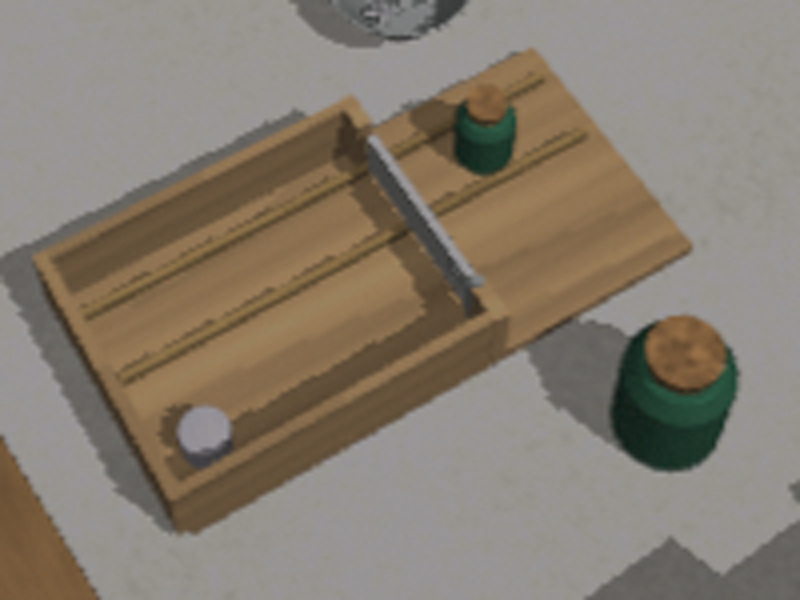

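```bash
cat > h.py <<'E'
import numpy as np, cv2
from scipy.optimize import least_squares
def proj(c,X):
    X=np.atleast_2d(X); p=X@np.array(c["R"]).T+c["t"]; s=p[:,:2]/p[:,2:]
    s=s*(1+c["k1"]*(s**2).sum(1,keepdims=True))
    return s*[c["fx"],c["fy"]]+[c["cx"],c["cy"]]
def ray(c,uv,z):
    f=lambda q: proj(c,[[q[0],q[1],z]])[0]-uv
    return least_squares(f,[600,0],x_scale=100).x
E
cat > fit.py <<'E'
from cell import env
from h import *
ct=env.read_camera("top"); cs=env.read_camera("scene")
T=[((-140,88,10),(196,570)),((-140,-88,10),(463,585)),((200,78,60),(238,32)),((200,-78,60),(483,46)),((0,60,58),(241,349)),((0,-56,58),(428,357))]
S=[((-140,-88,10),(532,48)),((-140,88,10),(690,245)),((0,60,58),(474,283)),((0,-56,58),(372,140)),((200,-78,60),(54,264)),((200,78,60),(178,485))]
def W(p,q):
    P=np.array([a for a,_ in p],float); c,s=np.cos(q[2]),np.sin(q[2])
    return np.c_[q[0]+c*P[:,0]-s*P[:,1],q[1]+s*P[:,0]+c*P[:,1],P[:,2]]
def res(q,split=False):
    a=proj(ct,W(T,q))-(np.array([b for _,b in T])/4-.4+[175,145])
    b=proj(cs,W(S,q))-(np.array([b for _,b in S])/4-.4+[230,240])
    if split: print(a.round(1).tolist(),b.round(1).tolist())
    return np.r_[a.ravel(),b.ravel()]
r=least_squares(res,[600,50,0],x_scale=[100,100,.1],loss="soft_l1"); q=r.x; print(q); res(q,True)
def loc(w):
    c,s=np.cos(q[2]),np.sin(q[2]); d=np.array(w)-q[:2]; return np.array([c*d[0]+s*d[1],-s*d[0]+c*d[1]])
# jar stopper top z 65
for c,uv in((ct,np.array([385,464])/4-.4+[175,145]),(cs,np.array([489,97])/4-.4+[230,240])):
    w=ray(c,uv,65); print("jar",w,loc(w))
for n,uv,z in(("tin",(288,90),32),("bigjar",(54,433),89),("bowl",(588,508),40)):
    w=ray(ct,np.array(uv)/4-.4+[175,145],z); print(n,w,loc(w))
E
python3 fit.py
```

```text
[ 5.63397224e+02  9.73079519e+01 -5.42782924e-02]
[[-1.2, 0.6], [0.9, 0.9], [-0.7, -0.1], [-0.3, -0.1], [-0.2, -0.1], [-0.3, 0.6]] [[-1.1, -1.1], [0.9, 1.0], [0.3, 0.4], [-1.0, -1.1], [-1.6, -0.6], [-0.5, 0.2]]
jar [494.91814194  66.00524435] [-66.68000884 -34.97171065]
jar [487.72978587  63.7054941 ] [-73.73301335 -37.65805418]
tin [736.66464156 133.62169837] [171.0421657   45.66030944]
bigjar [511.25456104 264.67971504] [-61.1460652  164.29644878]
bowl [469.39458016 -59.23904007] [ -85.37127356 -161.41624239]
```

```bash
sed -i 's/-140,88,10/-140,85,10/g;s/-140,-88,10/-140,-85,10/g' fit.py; python3 fit.py | head -4
cat > plan.py <<'E'
import numpy as np
L=90
def alpha(p): return np.radians(np.interp(p,[-50,85],[48,117]))
def rect(c,a):
    u=np.array([np.cos(a),np.sin(a)]);v=np.array([-u[1],u[0]])
    # dense outline
    s=np.linspace(-1,1,21); pts=[c+6*e*u+10*t*v for e in(-1,1) for t in s]+[c+6*t*u+10*e*v for e in(-1,1) for t in s]
    return np.array(pts)
pin=np.array([0,60.])
def theta(pts):
    for th in np.arange(0,1.61,.005):
        d=np.array([np.sin(th),-np.cos(th)]);n=np.array([-np.cos(th),-np.sin(th)])
        q=pts-pin; r=q@d; h=q@n
        m=(r<116)&(r>-3)
        if np.all(h[m]>=3): return th,(r[m][np.argmin(h[m])] if m.any() else None)
    return 9,0
def clear(th,c):   # distance of flap panel surface to point
    d=np.array([np.sin(th),-np.cos(th)]); q=np.array(c)-pin; t=np.clip(q@d,0,116)
    return np.linalg.norm(q-t*d)-3
if __name__=="__main__":
  for p in range(-105,92,10):
    a=alpha(p);P=np.array([p,-36.]);H=P+L*np.array([np.cos(a),np.sin(a)])
    off=max(rect(P,a)[:,0])-p; j=max(-70,p+off+18.8)
    th,r=theta(rect(H,a))
    d=np.array([np.sin(th),-np.cos(th)])
    print(p,np.degrees(a).round(),H.round(),"jar",round(j),"th",round(th,2),"r",r and round(r),"flap-jar",round(clear(th,(j,-36))-19),"flap-P",round(min(clear(th,x) for x in rect(P,a))),"H-jar",round(min(np.linalg.norm(rect(H,a)-[j,-36],axis=1))-19),"y",H[1].round())
E
python3 plan.py
```

```text
[ 5.63389775e+02  9.73668529e+01 -5.44075993e-02]
[[-0.0, 0.6], [-0.3, 0.9], [-0.7, -0.1], [-0.3, -0.0], [-0.2, -0.1], [-0.3, 0.6]] [[-0.4, -0.2], [0.2, 0.1], [0.3, 0.4], [-1.0, -1.1], [-1.6, -0.6], [-0.5, 0.2]]
jar [494.91814194  66.00524435] [-66.66484587 -35.03874142]
jar [487.72978587  63.7054941 ] [-73.71750296 -37.72599693]
-105 48.0 [-45.  31.] jar -70 th 0.0 r 31 flap-jar 48 flap-P 91 H-jar 44 y 31.0
-95 48.0 [-35.  31.] jar -65 th 0.0 r 31 flap-jar 43 flap-P 81 H-jar 46 y 31.0
-85 48.0 [-25.  31.] jar -55 th 0.0 r 31 flap-jar 33 flap-P 71 H-jar 46 y 31.0
-75 48.0 [-15.  31.] jar -45 th 0.0 r 31 flap-jar 23 flap-P 61 H-jar 46 y 31.0
-65 48.0 [-5. 31.] jar -35 th 0.3 r 32 flap-jar 40 flap-P 78 H-jar 46 y 31.0
-55 48.0 [ 5. 31.] jar -25 th 0.58 r 35 flap-jar 51 flap-P 87 H-jar 46 y 31.0
-45 51.0 [12. 34.] jar -15 th 0.78 r 37 flap-jar 56 flap-P 90 H-jar 47 y 34.0
-35 56.0 [16. 38.] jar -5 th 0.98 r 15 flap-jar 60 flap-P 90 H-jar 50 y 38.0
-25 61.0 [19. 43.] jar 5 th 1.27 r 15 flap-jar 68 flap-P 88 H-jar 52 y 43.0
-15 66.0 [22. 46.] jar 15 th 1.49 r 15 flap-jar 72 flap-P 86 H-jar 55 y 46.0
-5 71.0 [24. 49.] jar 25 th 9 r 0 flap-jar 77 flap-P 85 H-jar 57 y 49.0
5 76.0 [27. 51.] jar 35 th 9 r 0 flap-jar 80 flap-P 85 H-jar 60 y 51.0
15 81.0 [29. 53.] jar 45 th 9 r 0 flap-jar 84 flap-P 86 H-jar 63 y 53.0
25 86.0 [31. 54.] jar 54 th 9 r 0 flap-jar 88 flap-P 88 H-jar 65 y 54.0
35 91.0 [33. 54.] jar 64 th 9 r 0 flap-jar 93 flap-P 91 H-jar 68 y 54.0
45 97.0 [35. 53.] jar 74 th 9 r 0 flap-jar 99 flap-P 94 H-jar 70 y 53.0
55 102.0 [37. 52.] jar 85 th 9 r 0 flap-jar 106 flap-P 99 H-jar 73 y 52.0
65 107.0 [39. 50.] jar 95 th 9 r 0 flap-jar 113 flap-P 105 H-jar 76 y 50.0
75 112.0 [41. 48.] jar 105 th 1.57 r 48 flap-jar 74 flap-P 84 H-jar 78 y 48.0
85 117.0 [44. 44.] jar 115 th 1.52 r 51 flap-jar 68 flap-P 78 H-jar 80 y 44.0
```

```bash
for s in "66 48 -50 120" "70 42 -50 125" "70 45 -80 130"; do set -- $s; sed -i "s/^L=.*/L=$1/; s/return np.radians.*/return np.radians(np.interp(p,[$3,88],[$2,$4]))/" plan.py; echo "== $s"; python3 plan.py; done
```

```text
== 66 48 -50 120
-105 48.0 [-61.  13.] jar -70 th 0.0 r 49 flap-jar 48 flap-P 91 H-jar 21 y 13.0
-95 48.0 [-51.  13.] jar -65 th 0.0 r 49 flap-jar 43 flap-P 81 H-jar 23 y 13.0
-85 48.0 [-41.  13.] jar -55 th 0.0 r 49 flap-jar 33 flap-P 71 H-jar 23 y 13.0
-75 48.0 [-31.  13.] jar -45 th 0.0 r 49 flap-jar 23 flap-P 61 H-jar 23 y 13.0
-65 48.0 [-21.  13.] jar -35 th 0.0 r 49 flap-jar 13 flap-P 51 H-jar 23 y 13.0
-55 48.0 [-11.  13.] jar -25 th 0.08 r 49 flap-jar 10 flap-P 48 H-jar 23 y 13.0
-45 51.0 [-3. 15.] jar -15 th 0.24 r 47 flap-jar 16 flap-P 53 H-jar 24 y 15.0
-35 56.0 [ 2. 19.] jar -5 th 0.38 r 44 flap-jar 18 flap-P 55 H-jar 27 y 19.0
-25 61.0 [ 7. 22.] jar 5 th 0.53 r 42 flap-jar 22 flap-P 57 H-jar 29 y 22.0
-15 66.0 [12. 24.] jar 15 th 0.67 r 41 flap-jar 26 flap-P 58 H-jar 32 y 24.0
-5 71.0 [16. 27.] jar 25 th 0.8 r 41 flap-jar 29 flap-P 60 H-jar 35 y 27.0
5 77.0 [20. 28.] jar 35 th 0.91 r 42 flap-jar 32 flap-P 60 H-jar 37 y 28.0
15 82.0 [24. 29.] jar 45 th 1.0 r 44 flap-jar 35 flap-P 60 H-jar 40 y 29.0
25 87.0 [28. 30.] jar 54 th 1.07 r 46 flap-jar 36 flap-P 59 H-jar 43 y 30.
[... 2887 characters left out ...]
 44 y 33.0
5 88.0 [ 7. 34.] jar 34 th 0.82 r 27 flap-jar 25 flap-P 53 H-jar 47 y 34.0
15 93.0 [11. 34.] jar 44 th 0.92 r 28 flap-jar 28 flap-P 54 H-jar 49 y 34.0
25 98.0 [15. 33.] jar 55 th 1.0 r 31 flap-jar 29 flap-P 53 H-jar 52 y 33.0
35 103.0 [19. 32.] jar 65 th 1.04 r 34 flap-jar 28 flap-P 51 H-jar 54 y 32.0
45 108.0 [23. 30.] jar 75 th 1.06 r 37 flap-jar 25 flap-P 47 H-jar 57 y 30.0
55 113.0 [27. 28.] jar 85 th 1.07 r 41 flap-jar 22 flap-P 43 H-jar 59 y 28.0
65 118.0 [32. 26.] jar 95 th 1.06 r 45 flap-jar 18 flap-P 38 H-jar 61 y 26.0
75 123.0 [36. 22.] jar 105 th 1.06 r 49 flap-jar 17 flap-P 32 H-jar 63 y 22.0
85 128.0 [41. 19.] jar 115 th 1.04 r 55 flap-jar 18 flap-P 26 H-jar 65 y 19.0
```

```bash
cat > w.py <<'E'
import sys
from cell import env
from plan import *
import plan
L=70
C=np.array([563.4,97.4]);Y=-0.0544
Rm=np.array([[np.cos(Y),-np.sin(Y)],[np.sin(Y),np.cos(Y)]])
def alpha(p): return np.radians(np.interp(p,[-42,88,100],[42,125,125]))
def pose(p):
    a=alpha(p); m=np.array([p,-36])+L/2*np.array([np.cos(a),np.sin(a)])
    return C+Rm@m, a+Y+np.pi/2
def where():
    s=env.state(); R=s["tcp_rot"]; yaw=R[2]%(2*np.pi); a=yaw-np.pi/2-Y
    m=Rm.T@(s["eef_pos"][:2]-C); u=L/2*np.array([np.cos(a),np.sin(a)])
    print("t",round(s["t"],2),"tcp",s["eef_pos"].round(1),"yaw",yaw.round(3),"P",(m-u).round(1),"H",(m+u).round(1),"alpha",np.degrees(a).round(1),"F",s["ft_force"].round(1),"open",round(s["opening"],3),"j6",s["joints"][5].round(2),"th",round(theta(rect(m+u,a))[0],2))
    return s["eef_pos"],yaw
if __name__=="__main__":
    c,y=where()
    if len(sys.argv)>1:
        for p in map(float,sys.argv[1:]):
            x,yy=pose(p); d=(x-c[:2])/100; t=(yy-y)/(np.pi/4)
            print(p,x.round(1),yy.round(3),"frac",d.round(3),t.round(3)); c=np.r_[x,0];y=yy
E
python3 w.py -115
```

```text
t 0.3 tcp [ 266.1 -565.4  214.5] yaw 0.44 P [-277.4 -647.2] H [-244.2 -708.8] alpha -61.7 F [ 0.2 -0.6 -0.5] open 1.002 j6 -0.11 th 0.0
-115.0 [473.9  89.7] 2.249 frac [2.077 6.551] 2.304
```

Call:
{"name": "arm_command", "arguments": {"deltas": [[[0.39, 0.12, 0.32, 0, 0.12], [0.39, 0.12, 0.32, 0, 0.12], [0.39, 0.12, 0.32, 0, 0.12], [0.39, 0.12, 0.32, 0, 0.12], [0.39, 0.12, 0.32, 0, 0.12], [0.39, 0.12, 0.32, 0, 0.12], [0.39, 0.12, 0.32, 0, 0.12], [0.39, 0.12, 0.32, 0, 0.12], [0.39, 0.12, 0.32, 0, 0.12], [0.39, 0.12, 0.32, 0, 0.12], [0.39, 0.12, 0.32, 0, 0.12], [0.39, 0.12, 0.32, 0, 0.12]]]}}

```text
t: 1.3
eef_pos: [410.2, -169.4, 213.4]
tcp_rot: [3.14, 0.001, 1.612]
ft_force: [0.4, -0.5, -0.5]
opening: 0.61
```

```bash
python3 w.py -115
```

```text
t 1.3 tcp [ 410.2 -169.4  213.4] yaw 1.612 P [-173.3 -278.1] H [-103.6 -271.4] alpha 5.5 F [ 0.4 -0.5 -0.5] open 0.61 j6 -0.58 th 0.0
-115.0 [473.9  89.7] 2.249 frac [0.636 2.591] 0.811
```

Call:
{"name": "arm_command", "arguments": {"deltas": [[[0.39, 0.07, 0.28, 0, 0.09], [0.39, 0.07, 0.28, 0, 0.09], [0.39, 0.07, 0.28, 0, 0.09], [0.39, 0.07, 0.28, 0, 0.09], [0.39, 0.07, 0.28, 0, 0.09], [0.39, 0.07, 0.28, 0, 0.09], [0.39, 0.07, 0.28, 0, 0.09], [0.39, 0.07, 0.28, 0, 0.09], [0.39, 0.07, 0.28, 0, 0.09]]]}}

```text
t: 2.05
eef_pos: [474.9, 97.2, 214.9]
tcp_rot: [3.136, 0.003, 2.285]
ft_force: [0.7, -0.5, 0.3]
opening: 0.61
```

```bash
python3 w.py -115
```

```text
t 2.05 tcp [474.9  97.2 214.9] yaw 2.285 P [-113.5  -29.4] H [-63.2  19.3] alpha 44.0 F [ 0.7 -0.5  0.3] open 0.61 j6 -0.65 th 0.0
-115.0 [473.9  89.7] 2.249 frac [-0.011 -0.075] -0.045
```

Correct and descend partway, then look.

Call:
{"name": "arm_command", "arguments": {"deltas": [[[0.39, -0.01, -0.07, -0.2, -0.04], [0.39, 0, 0, -0.3, 0], [0.39, 0, 0, -0.3, 0], [0.39, 0, 0, -0.3, 0], [0.39, 0, 0, -0.2, 0], [0.39, 0, 0, 0, 0]]]}}

```text
t: 2.55
eef_pos: [475.8, 97.0, 82.3]
tcp_rot: [3.129, 0.008, 2.266]
ft_force: [0.2, 0.1, -0.4]
opening: 0.609
```

```bash
cat > look.py <<'E'
import sys,cv2
from cell import env
n=sys.argv[1]
t=env.read_camera("top")["frame"][150:290,180:330,::-1]; s=env.read_camera("scene")["frame"][190:370,230:430,::-1]
a=cv2.resize(t,(400,373),interpolation=cv2.INTER_CUBIC); b=cv2.resize(s,(400,360),interpolation=cv2.INTER_CUBIC)
a=a[:360]; cv2.imwrite(f"pics/{n}.png",cv2.hconcat([a,b]))
E
python3 w.py -115; python3 look.py l1
```

```text
t 2.55 tcp [475.8  97.   82.3] yaw 2.266 P [-113.  -29.] H [-61.8  18.7] alpha 43.0 F [ 0.2  0.1 -0.4] open 0.609 j6 -0.63 th 0.0
-115.0 [473.9  89.7] 2.249 frac [-0.02  -0.073] -0.022
```

View pics/l1.png

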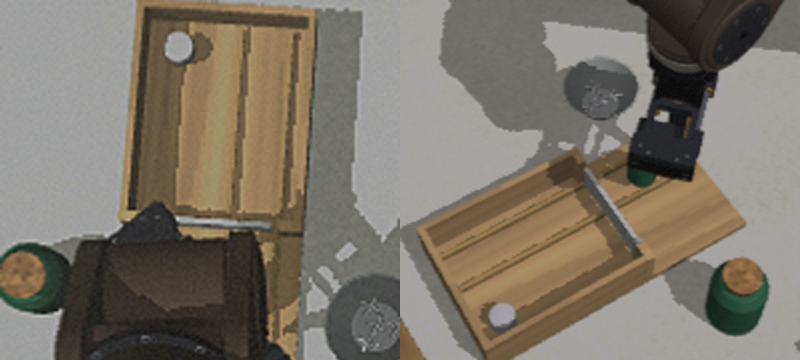

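Call:
{"name": "arm_command", "arguments": {"deltas": [[[0.39, -0.02, -0.07, 0, -0.02], [0.39, 0, 0, 0, 0], [0.39, 0, 0, 0, 0]]]}}

```text
t: 2.9
eef_pos: [476.7, 89.4, 88.8]
tcp_rot: [3.122, 0.013, 2.249]
ft_force: [0.1, -0.0, 1.1]
opening: 0.606
```

```bash
python3 w.py -115
```

```text
t 2.9 tcp [476.7  89.4  88.8] yaw 2.249 P [-112.1  -36.1] H [-60.1  10.7] alpha 42.0 F [ 0.1 -0.   1.1] open 0.606 j6 -0.63 th 0.0
-115.0 [473.9  89.7] 2.249 frac [-0.029  0.003] 0.001
```

Call:
{"name": "arm_command", "arguments": {"deltas": [[[0.39, -0.02, 0, -0.2, 0], [0.39, 0, 0, -0.2, 0], [0.39, 0, 0, -0.15, 0], [0.39, 0, 0, -0.05, 0], [0.39, 0, 0, 0, 0]]]}}

```text
t: 3.32
eef_pos: [478.3, 88.7, 33.0]
tcp_rot: [3.111, 0.021, 2.247]
ft_force: [-0.1, -0.1, -0.4]
opening: 0.611
```

```bash
python3 w.py -115; python3 look.py l2
```

```text
t 3.32 tcp [478.3  88.7  33. ] yaw 2.247 P [-110.6  -36.6] H [-58.5  10.1] alpha 41.9 F [-0.1 -0.1 -0.4] open 0.611 j6 -0.63 th 0.0
-115.0 [473.9  89.7] 2.249 frac [-0.044  0.009] 0.003
```

View pics/l2.png

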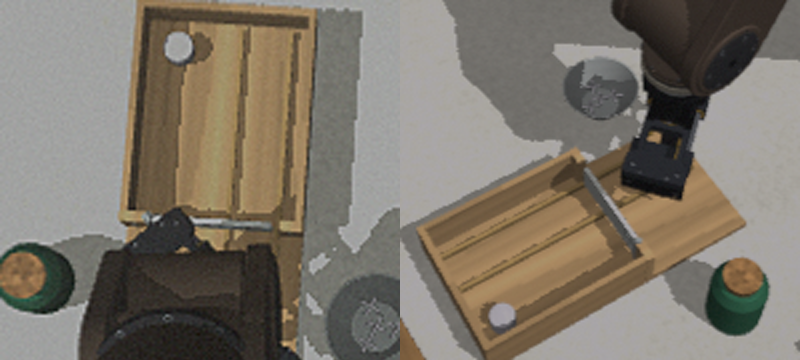

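Call:
{"name": "arm_command", "arguments": {"deltas": [[[0.39, 0.06, 0, -0.03, 0], [0.39, 0.06, 0, 0, 0], [0.39, 0.06, 0, 0, 0], [0.39, 0.06, 0, 0, 0], [0.39, 0.06, 0, 0, 0]]]}}

```text
t: 3.83
eef_pos: [511.7, 88.8, 33.7]
tcp_rot: [3.108, 0.023, 2.247]
ft_force: [-2.5, -3.1, 0.8]
opening: 0.611
```

```bash
python3 w.py -65 -55 -45 -35 -25
```

```text
t 3.83 tcp [511.7  88.8  33.7] yaw 2.247 P [-77.3 -34.8] H [-25.1  11.9] alpha 41.9 F [-2.5 -3.1  0.8] open 0.611 j6 -0.63 th 0.0
-65.0 [523.8  87. ] 2.249 frac [ 0.121 -0.018] 0.003
-55.0 [533.8  86.4] 2.249 frac [ 0.1   -0.005] 0.0
-45.0 [543.8  85.9] 2.249 frac [ 0.1   -0.005] 0.0
-35.0 [551.9  87.4] 2.327 frac [0.082 0.015] 0.099
-25.0 [559.1  89.5] 2.439 frac [0.072 0.021] 0.142
```

```bash
python3 look.py l3; python3 w.py -65 -55 -45 -35 -25;python3 -c "
from cell import env
print(env.state()['moment'],env.state()['tau'])"
```

```text
t 3.93 tcp [512.4  88.9  33.6] yaw 2.247 P [-76.5 -34.7] H [-24.4  12. ] alpha 41.9 F [-0.2 -0.4 -0.2] open 0.609 j6 -0.63 th 0.0
-65.0 [523.8  87. ] 2.249 frac [ 0.114 -0.019] 0.003
-55.0 [533.8  86.4] 2.249 frac [ 0.1   -0.005] 0.0
-45.0 [543.8  85.9] 2.249 frac [ 0.1   -0.005] 0.0
-35.0 [551.9  87.4] 2.327 frac [0.082 0.015] 0.099
-25.0 [559.1  89.5] 2.439 frac [0.072 0.021] 0.142
[ 0.02292717 -0.08292007  0.03249789] [-1.12759473e-01 -5.53352273e+01 -1.34532917e+01 -2.84862101e-03
  1.88637399e-01 -5.68592033e-03]
```

View pics/l3.png

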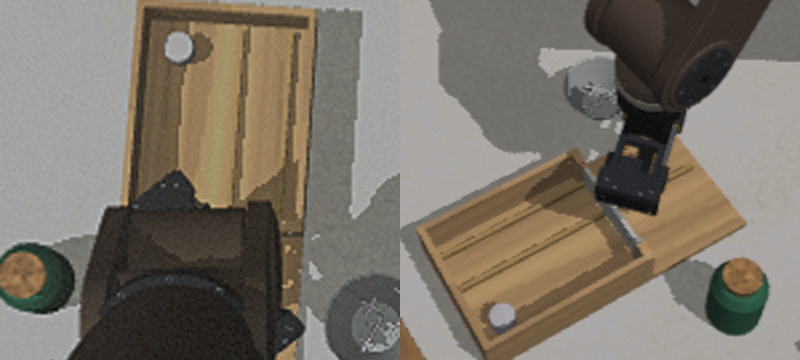

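Call:
{"name": "arm_command", "arguments": {"deltas": [[[0.39, 0.06, -0.02, -0.03, 0], [0.39, 0.07, -0.01, 0, 0], [0.39, 0.07, -0.01, 0, 0], [0.39, 0.07, 0, 0, 0]]]}}

```text
t: 4.27
eef_pos: [538.7, 84.3, 29.8]
tcp_rot: [3.111, 0.021, 2.248]
ft_force: [-4.6, 0.1, 1.6]
opening: 0.605
```

```bash
python3 w.py -45 -35 -25 -15 -5
```

```text
t 4.27 tcp [538.7  84.3  29.8] yaw 2.248 P [-50.  -37.8] H [2.1 9. ] alpha 41.9 F [-4.6  0.1  1.6] open 0.605 j6 -0.65 th 0.3
-45.0 [543.8  85.9] 2.249 frac [0.051 0.015] 0.002
-35.0 [551.9  87.4] 2.327 frac [0.082 0.015] 0.099
-25.0 [559.1  89.5] 2.439 frac [0.072 0.021] 0.142
-15.0 [566.   91.3] 2.55 frac [0.069 0.018] 0.142
-5.0 [572.6  92.8] 2.662 frac [0.066 0.014] 0.142
```

Call:
{"name": "arm_command", "arguments": {"deltas": [[[0.39, 0.06, 0.02, 0, 0.02], [0.39, 0.06, 0.01, 0, 0.05], [0.39, 0.03, 0.01, 0, 0.05]]]}}

```text
t: 4.52
eef_pos: [555.5, 87.3, 29.4]
tcp_rot: [3.113, 0.02, 2.344]
ft_force: [-3.7, -5.1, 0.5]
opening: 0.609
```

```bash
python3 look.py l4;python3 w.py -25 -15 -5 5 15
```

```text
t 4.62 tcp [555.5  87.5  29.4] yaw 2.343 P [-31.1 -36.1] H [16.4 15.4] alpha 47.3 F [-1.  -2.7  0.5] open 0.613 j6 -0.74 th 0.59
-25.0 [559.1  89.5] 2.439 frac [0.036 0.02 ] 0.123
-15.0 [566.   91.3] 2.55 frac [0.069 0.018] 0.142
-5.0 [572.6  92.8] 2.662 frac [0.066 0.014] 0.142
5.0 [579.   93.8] 2.773 frac [0.064 0.011] 0.142
15.0 [585.3  94.5] 2.885 frac [0.063 0.007] 0.142
```

View pics/l4.png

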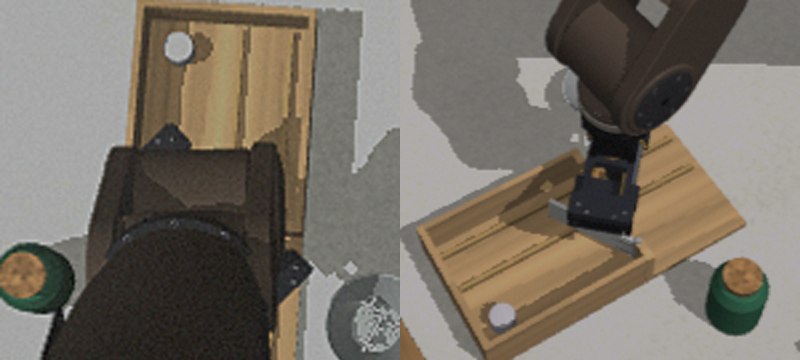

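Call:
{"name": "arm_command", "arguments": {"deltas": [[[0.39, 0.05, 0.02, 0, 0.12], [0.39, 0.06, 0.02, 0, 0.13], [0.39, 0.06, 0.02, 0, 0.13], [0.39, 0.06, 0.01, 0, 0.13]]]}}

```text
t: 4.95
eef_pos: [577.9, 93.2, 28.8]
tcp_rot: [3.116, 0.018, 2.75]
ft_force: [-2.5, -6.7, 1.4]
opening: 0.61
```

```bash
python3 look.py l5;python3 w.py 10 20 30 40 50
```

```text
t 5.05 tcp [578.4  93.4  28.8] yaw 2.747 P [  3.5 -36.2] H [26.8 29.8] alpha 70.5 F [-2.2 -2.   1.2] open 0.615 j6 -1.16 th 1.01
10.0 [582.2  94.2] 2.829 frac [0.038 0.008] 0.104
20.0 [588.4  94.7] 2.94 frac [0.062 0.004] 0.142
30.0 [594.5  94.7] 3.052 frac [0.061 0.   ] 0.142
40.0 [600.6  94.3] 3.163 frac [ 0.061 -0.004] 0.142
50.0 [606.7  93.4] 3.275 frac [ 0.061 -0.008] 0.142
```

View pics/l5.png

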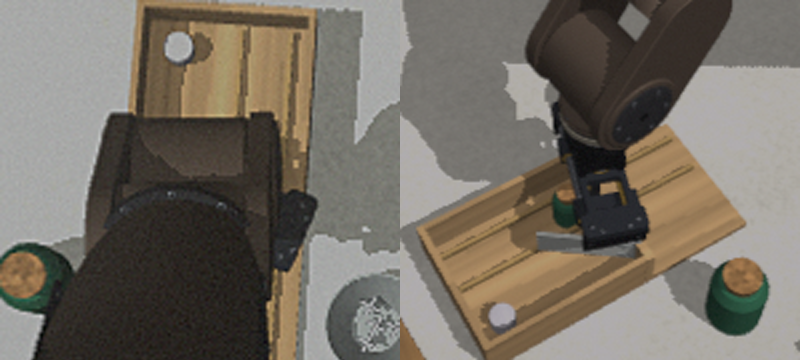

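Call:
{"name": "arm_command", "arguments": {"deltas": [[[0.39, 0.06, 0.01, 0, 0.12], [0.39, 0.06, 0, 0, 0.13], [0.39, 0.06, 0, 0, 0.13], [0.39, 0.06, -0.01, 0, 0.13]]]}}

```text
t: 5.38
eef_pos: [599.4, 93.5, 28.3]
tcp_rot: [3.116, 0.013, -3.141]
ft_force: [-4.2, -1.7, 0.7]
opening: 0.608
```

```bash
python3 look.py l6;python3 w.py 50 60 70 80 90; python3 - <<'E'
from cell import env
from h import *
from w import C,Rm
c=env.read_camera("scene")
print(Rm.T@(ray(c,np.array([311.3,287.3]),65)-C))
E
```

```text
t 5.48 tcp [600.2  93.2  28.3] yaw 3.14 P [ 38.8 -37.1] H [35.1 32.8] alpha 93.0 F [-3.  -2.4  0.2] open 0.613 j6 -1.57 th 1.2
50.0 [606.7  93.4] 3.275 frac [0.065 0.002] 0.171
60.0 [612.9  92.2] 3.386 frac [ 0.062 -0.013] 0.142
70.0 [619.1  90.5] 3.497 frac [ 0.063 -0.017] 0.142
80.0 [625.6  88.4] 3.609 frac [ 0.064 -0.021] 0.142
90.0 [632.8  86.3] 3.698 frac [ 0.073 -0.021] 0.114
[ 42.13318135 -32.58414867]
```

View pics/l6.png

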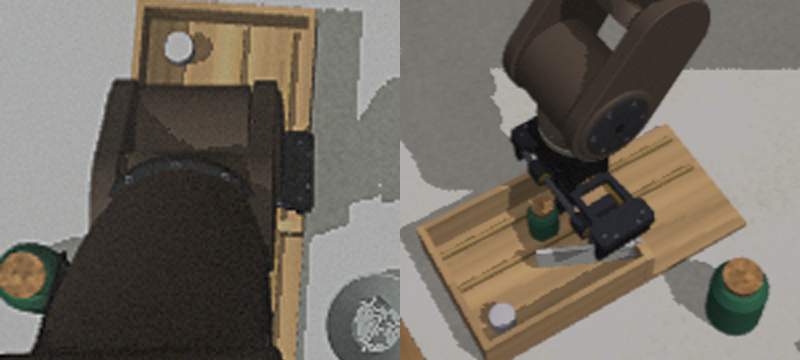

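Call:
{"name": "arm_command", "arguments": {"deltas": [[[0.39, 0.06, 0.01, 0, 0.13], [0.39, 0.06, -0.01, 0, 0.13], [0.39, 0.06, -0.02, 0, 0.13], [0.39, 0.06, -0.02, 0, 0.13]]]}}

```text
t: 5.87
eef_pos: [620.5, 89.6, 27.9]
tcp_rot: [3.116, 0.01, -2.75]
ft_force: [-3.9, -2.2, 0.0]
opening: 0.608
```

```bash
python3 look.py l7;python3 w.py 80 90
```

```text
t 5.97 tcp [621.4  89.4  28. ] yaw 3.531 P [ 73.3 -36.4] H [43.3 26.8] alpha 115.4 F [-2.  -1.6 -0. ] open 0.608 j6 -1.97 th 1.18
80.0 [625.6  88.4] 3.609 frac [ 0.042 -0.011] 0.1
90.0 [632.8  86.3] 3.698 frac [ 0.073 -0.021] 0.114
```

View pics/l7.png

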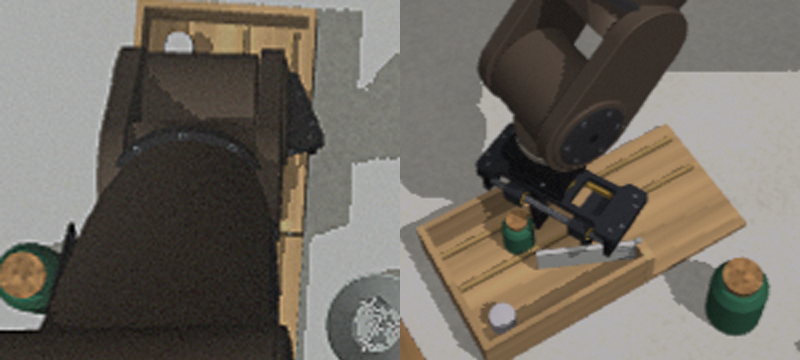

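Call:
{"name": "arm_command", "arguments": {"deltas": [[[0.39, 0.06, -0.01, 0, 0.1], [0.39, 0.06, -0.02, 0, 0.1], [0.39, 0.05, -0.01, 0, 0.03]]]}}

```text
t: 6.22
eef_pos: [635.7, 85.9, 27.6]
tcp_rot: [3.115, 0.008, -2.588]
ft_force: [-4.3, -1.7, 0.2]
opening: 0.612
```

```bash
python3 look.py l8;python3 w.py 80 60 40 20 0
```

```text
t 6.32 tcp [636.5  85.9  27.7] yaw 3.693 P [ 93.5 -36.3] H [53.7 21.2] alpha 124.7 F [-0.9 -2.8 -0.2] open 0.613 j6 -2.13 th 1.17
80.0 [625.6  88.4] 3.609 frac [-0.109  0.025] -0.107
60.0 [612.9  92.2] 3.386 frac [-0.127  0.038] -0.284
40.0 [600.6  94.3] 3.163 frac [-0.123  0.021] -0.284
20.0 [588.4  94.7] 2.94 frac [-0.122  0.004] -0.284
0.0 [575.8  93.4] 2.717 frac [-0.126 -0.013] -0.284
```

View pics/l8.png

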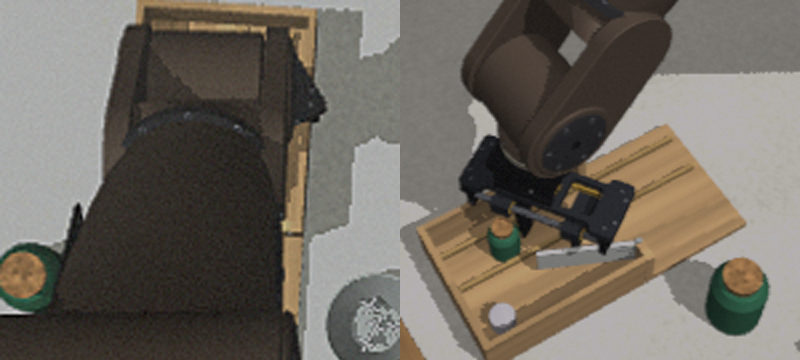

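```bash
python3 - <<'E'
from cell import env
from h import *
from w import C,Rm
c=env.read_camera("scene")
print(Rm.T@(ray(c,np.array([280.8,303.2]),65)-C))
E
```

```text
[122.32046117 -32.81738229]
```

Call:
{"name": "arm_command", "arguments": {"deltas": [[[0.39, -0.07, 0.02, 0, -0.08], [0.39, -0.06, 0.02, 0, -0.12], [0.39, -0.06, 0.02, 0, -0.14], [0.39, -0.06, 0.02, 0, -0.14], [0.39, -0.06, 0.01, 0, -0.14], [0.39, -0.06, 0.01, 0, -0.14]]]}}

```text
t: 6.87
eef_pos: [601.3, 95.3, 28.9]
tcp_rot: [3.118, 0.021, 3.044]
ft_force: [-0.3, -4.2, -0.1]
opening: 0.61
```

```bash
python3 look.py l9;python3 w.py 20 0 -20 -40 -60
```

```text
t 6.97 tcp [600.8  95.5  28.9] yaw 3.049 P [ 36.1 -34.9] H [38.8 35.1] alpha 87.8 F [-0.9 -3.3 -0.3] open 0.608 j6 -1.46 th 1.26
20.0 [588.4  94.7] 2.94 frac [-0.124 -0.008] -0.138
0.0 [575.8  93.4] 2.717 frac [-0.126 -0.013] -0.284
-20.0 [562.6  90.5] 2.495 frac [-0.133 -0.029] -0.284
-40.0 [548.3  86.2] 2.272 frac [-0.143 -0.043] -0.284
-60.0 [528.8  86.7] 2.249 frac [-0.195  0.005] -0.028
```

View pics/l9.png

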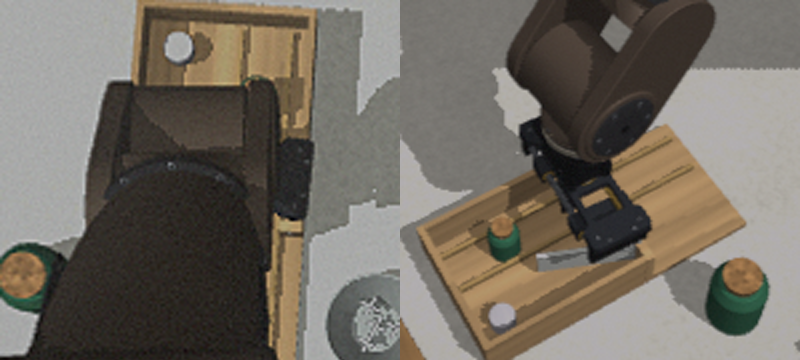

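The jar stays put at (503,230), and the flap is still held open. I'll continue backing out.

Call:
{"name": "arm_command", "arguments": {"deltas": [[[0.39, -0.1, -0.01, 0, -0.13], [0.39, -0.07, -0.01, 0, -0.14], [0.39, -0.07, -0.01, 0, -0.14], [0.39, -0.07, -0.02, 0, -0.14], [0.39, -0.07, -0.02, 0, -0.14], [0.39, -0.08, -0.02, 0, -0.14], [0.39, -0.08, -0.02, 0, -0.1]]]}}

```text
t: 7.55
eef_pos: [547.4, 85.0, 29.5]
tcp_rot: [3.116, 0.023, 2.302]
ft_force: [-1.2, -0.6, -0.3]
opening: 0.611
```

```bash
python3 look.py l10;python3 w.py -40 -60 -80 -100
```

```text
t 7.65 tcp [546.9  84.9  29.6] yaw 2.306 P [-40.5 -38.3] H [ 8.8 11.4] alpha 45.3 F [-1.2 -3.1 -0.5] open 0.61 j6 -0.7 th 0.43
-40.0 [548.3  86.2] 2.272 frac [0.014 0.013] -0.044
-60.0 [528.8  86.7] 2.249 frac [-0.195  0.005] -0.028
-80.0 [508.8  87.8] 2.249 frac [-0.2    0.011] 0.0
-100.0 [488.8  88.9] 2.249 frac [-0.2    0.011] 0.0
```

View pics/l10.png

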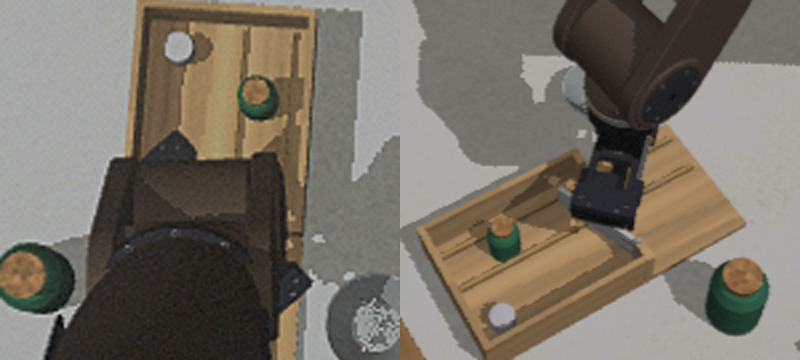

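Both fingers are nearly out and the flap is following. Next I'll back straight out, then rise.

Call:
{"name": "arm_command", "arguments": {"deltas": [[[0.39, -0.07, 0, 0, 0], [0.39, -0.08, 0.01, 0, 0], [0.39, -0.09, 0.01, 0, 0], [0.39, -0.09, 0.01, 0, 0], [0.39, -0.09, 0, 0, 0], [0.39, -0.05, 0, 0.1, 0], [0.39, 0, 0, 0.3, 0], [0.39, 0, 0, 0.3, 0], [0.39, -0.1, 0, 0.3, 0], [0.39, -0.2, -0.2, 0.2, 0], [0.39, -0.2, -0.3, 0.1, 0], [0.39, -0.1, -0.3, 0, 0]]]}}

```text
t: 8.65
eef_pos: [433.4, 10.9, 168.1]
tcp_rot: [3.113, 0.026, 2.33]
ft_force: [1.2, -1.0, -0.3]
opening: 0.607
```

Call:
{"name": "arm_command", "arguments": {"deltas": [[[0.39, 0, -0.35, 0, 0], [0.39, 0, -0.35, 0, 0], [0.39, 0, -0.35, 0, 0], [0.39, 0, -0.35, 0, 0], [0.39, 0, 0, 0, 0], [0.39, 0, 0, 0, 0]]]}}

```text
t: 9.15
eef_pos: [428.6, -138.2, 175.1]
tcp_rot: [3.109, 0.036, 2.331]
ft_force: [0.3, 0.7, 0.7]
opening: 0.614
```

```bash
python3 look.py l11;python3 w.py
```

```text
t 9.25 tcp [ 428.9 -137.   175. ] yaw 2.333 P [-145.5 -266.8] H [ -97.6 -215.8] alpha 46.8 F [ 0.3  0.2 -0.5] open 0.612 j6 -1.25 th 0.0
```

View pics/l11.png

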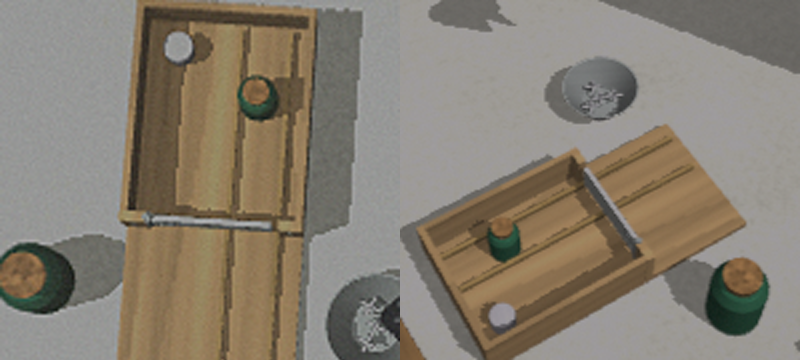

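```bash
python3 - <<'E'
from cell import env
from h import *
from w import C,Rm
c=env.read_camera("top")
print(Rm.T@(ray(c,np.array([180+257*.375-.3,150+91*.375-.3]),65)-C))
c=env.read_camera("scene"); print(Rm.T@(ray(c,np.array([280.8,303.2]),65)-C), env.state()["qvel"].round(3))
print(env.job_done())
E
```

```text
[125.11440177 -35.35773668]
[122.32046117 -32.81738229] [ 0.01   0.003 -0.001 -0.    -0.    -0.001]
the job is handed in; nothing more can be done
None
```

I handed the job in. The last pictures show the jar standing upright in its track inside the crate, with the flap shut behind it. No verdict is reported.

**What I did:** One finger swung the flap in and held it at up to about 1.2 rad, as worked out from the finger's position. The other finger slid the jar down its track while the gripper turned. I then backed out the same way, so the flap closed gently, and parked the arm clear of everything.

**Last checks:**
- **Jar position:** the top camera put it about 125 mm past the doorway at y about -35 mm. The scene camera gave 122 mm and -33 mm. They differ by about 3 mm, roughly what the calibration and my reading of the pixels allow.
- **Bystanders:** the tin, bowl and larger jar looked unmoved. I did not look at the brush, the marble jar or the small crate with the ball again at the end, but the arm never came near them.
- **Forces:** readings taken at the end of each move stayed under about 7 N.
- **Not seen directly:** the arm hid the jar during the first part of the push, so I judged "flap open while the jar is still outside" from the fingers' positions alone.
- **Tool tilt:** the tool leaned by about 0.03 rad during the run, which did no visible harm.

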